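# Close an adjustable wrench on a union nut and tighten it to the stop

### The job

The adjustable wrench lies round the big union nut on the filter stand with its jaws too wide. Without turning the nut yet, roll the wrench's knurled worm with a fingertip until the sliding jaw is snug on the nut; then push the free end of the handle round clockwise (seen from above) until the handle rests against the stop post, and let go, leaving the wrench snug on the nut. Do not push the sliding jaw or the nut directly, and do not disturb the things lying around.

Things in the scene. Friction and masses are not known exactly. Their poses are not given: they have to be found in the camera images.
- stand: Fixed stand. Origin on the table under the nut's axis, z up, +x from rest bar to nut. Flange 66 mm across, top z = 44, carries the wrench's head; rest bar (x -116 to -100, y -76 to 52, top z = 46 mm) carries the handle. An 18 mm pipe rises through the nut, bends at z = 205 towards -x and ends at x = -78 in a gauge 40 mm across, underside z = 185: over the worm the tool must tilt ~40 deg
- wrench: Loose steel wrench, 204 mm, 0.2 to 0.55 kg. Origin: underside, midway between the jaws once closed on the nut (then within 5 mm of the nut's axis). x from handle to mouth, y towards the sliding jaw, z up. Head 16 mm thick, x -86 to 20, y -35 to 44 mm; fixed jaw's inner face y = -20; handle 24 mm wide, z 2 to 14, x -80 to -182 mm
- worm_top (a point): Middle of the worm's uppermost line, fixed on the wrench (x -56, y 0, z 21 mm in its frame). Worm: knurled roller 26 mm in diameter, 26 mm long, axis along the wrench's y, 5 mm proud of the head's upper face. A fingertip pressed on it with 5 to 15 N and drawn along the wrench's +x (towards the nut) rolls it by friction and closes the jaw; drawn along -x it opens it
- handle_end (a point): Point on the middle of the handle near its free end (x -150, y 0, z 8 mm in the wrench's frame), 52 mm above the table. Push the handle's side here, from its -y side towards the wrench's +y; turning takes a few N at most. The rest bar lies 34 mm nearer to the nut; below this point the table is free
- wrench_mouth (a point): Point fixed on the wrench midway between the jaws when they are closed on the nut, 8 mm above the underside
- nut_center (a point): Middle of the brass hexagon nut, on its axis, 54.5 mm above the table. The nut is 40 mm across flats and 20 mm high and turns about the vertical axis
- stop_post (a point): Point on the axis of the upright stop post at the handle's height; the post is steel, 12 mm in diameter, its top 78 mm above the table. It stands at the rest bar's +y end, on the side to which the handle swings
- wrench_jaw: Sliding jaw of the wrench, 46 x 14 x 15 mm, at the mouth's +y side. Its origin is the wrench's origin when fully open (50 mm between the jaws) and moves along the wrench's -y as the jaw closes: gap = 50 mm - travel, travel 9 to 10 mm when snug on the nut. Driven by the worm, 2.5 mm per rad; stays where it is left. Not to be pushed by hand
- wrench_worm (a joint): Turn of the worm in rad, grows as the jaw closes; starts between 0 and 0.8; 3.6 to 4 when the jaw is snug (13 mm of rolling at its rim per rad)
- union_nut (a joint): Turn of the nut in rad, 0 at the start, grows clockwise seen from above; 0.45 to 0.5 when the handle rests against the stop post
- screwdriver: Bystander: loose screwdriver, 150 mm, red handle, lying near the table's front edge; leave alone
- tube_holder_e: Bystander: loose black round tube holder, 69 mm across, 51 mm high, standing left of the stand; leave alone
- power_adapter_b: Bystander: loose black power adapter, 37 x 94 x 42 mm, lying left of the stand; leave alone

How it is judged (in metres and radians):
On the way, in this order (a step that is already met when the one before it is completed fails the run):
1. the jaw is snug on the nut (gap under 41.5 mm, wrench round the nut) before the nut has turned (y of wrench_jaw in the frame of wrench below -0.0085 m and value of joint union_nut below 0.12 rad and distance between wrench_mouth and nut_center below 0.012 m), for 0.2 s.
2. the nut has been turned until the handle is at the stop post (value of joint union_nut above 0.4 rad and y of wrench_jaw in the frame of wrench below -0.0085 m), for 0.2 s.
At the end, for the whole second after the job is handed in: Nut turned by more than 0.40 rad; jaw still snug (gap under 41.5 mm); wrench flat (0.1 rad) and at rest, its mouth's centre within 12 mm of the nut's; handle within about 8 mm of the stop post (post axis under 26 mm from the handle's centre line) (all of step 2 and distance between wrench_mouth and nut_center below 0.012 m and angle between wrench's own z axis and vertical below 0.1 rad and y of stop_post in the frame of wrench below 0.026 m and linear speed of wrench below 0.02 m/s); the robot touches nothing.
It fails at once if the nut is turned by more than 0.12 rad while the jaw's gap is over 42 mm (value of joint union_nut above 0.12 rad and y of wrench_jaw in the frame of wrench above -0.008 m).
It fails at once if the fingers press on the nut itself (contact force between the fingers and union_nut above 2 N).
It fails at once if the fingers push the sliding jaw directly (contact force between the fingers and wrench_jaw above 3 N).
It fails at once if a bystander is moved by more than 30 mm (distance of any of screwdriver, tube_holder_e, power_adapter_b from where it was at the start of the episode above 0.03 m).
It also fails if it takes over 72 s, if anything falls off the work surface, if the arm or the gripper's body presses on something with over 40 N, if the wrist force passes 120 N, or if a joint passes its speed limit or range.

### The arm

A 6-joint arm with a two-finger parallel gripper is mounted at the origin on a cart in front of the work surface, level with it; the furniture and walls round the work are solid. World frame = base frame: x ahead of the robot, y to its left, z up, the work surface at z = 0. Lengths are in mm, angles in rad, forces in N, time in s.
With the tool pointing down it reaches from about 350 to 975 mm from the base axis. Payload 7.1 kg.
Tool frame: the origin (TCP) lies midway between the tips of the shut fingers; the grasp point (between the pads) lies 19 mm behind it; z points along the fingers, y is the line along which they close (so a half turn about z gives the same grasp; the last joint's range is limited). The gripper opens to 88 mm and grips with 3 to 60 N. Pads are 20 mm wide; open, the fingers measure 115 mm over their backs; the gripper's body (75 mm by 178 mm) begins 61 mm behind the grasp point.
Start: joints at [-0.019, 0.423, 1.63, -0, 1.089, -0.019], TCP at [624.984, 0.026, 222.675] pointing down, gripper open.
Joint ranges: [-3, 3], [-0.9, 2.11], [0.09, 2.58], [-1.31, 4.45], [0.11, 2.69], [-2.54, 2.54]. Speed limits (rad/s): [2.39, 2.39, 3.01, 3.14, 3.14, 3.14].

### API

Orientations are given as a rotation vector (axis times angle).
In Python, from workcell import ctrl gives the robot as it stands.
- The arm moves only by the shell command python3 -m inch 'ROWS' [OPENING]. ROWS is JSON, a list of rows, each an object with "xyz": the shift along the tool's x, y, z in mm, a list of three; "rot": the turn, a rotation vector about the tool's x, y, z in rad, a list of three. In form: [{"xyz": [dx, dy, dz], "rot": [ax, ay, az]}, ...]. A call has 1 to 12 rows; each row is the pose to reach, as a shift and turn from the pose commanded when the call began, along the tool's axes at that moment; what a row does not reach only later rows make up. A row lasts 1/12 s, in which the tool goes at most 41.7 mm and 7.16 degrees, less where a joint would pass 70% of its speed; a pose out of reach is approached as far as the arm can. A call with a gripper value outside its range is refused whole. OPENING is the closure in counts, from 0 (fully open) to 255 (shut), set as the call begins (- or left out, the last holds). The fingers move at their own pace and stop on an object; the grip force is fixed at half the most. Time passes only in rows, so rows that repeat a pose let the fingers close. It gives the time, the measured TCP pose, the force, the opening and the grip force at its end, in the units of the state.
- ctrl.get_obs(): the state, without advancing time (a new reading comes with each control period).
- ctrl.get_image(name): name is "scene" or "side" or "wrist"; returns the picture (384x512x3 uint8, red, green, blue); there is no depth.
- ctrl.camera_model(name): a dict with "fx", "fy", "cx", "cy" (pixels), "position" and "attitude" of the camera in the world. Camera axes: x right, y up, looking along -z (the intrinsics and any distortion apply to the point x, -y, -z); pixel columns grow to the right and rows downward; lengths in mm; the calibration is good to about 2 mm. A picture is of the moment at which its call begins: read the wrist's pose just before it. camera_model takes no time and is no camera call; for the wrist camera it gives the pose at the moment of the call.
- ctrl.close_job(): hands the job in; it is judged then, once.
The state is a dict: "t": time; "qpos": joint angles; "qvel": joint speeds; "joint_torque": joint torques, N m; "ee_pos": TCP position; "orientation": TCP orientation; "ft_force": force on the tool from outside, world axes, zero at the start; "moment": the same for the moment, N m; "width": finger opening in mm; "grasp_force": force on a finger pad.
Only numpy, scipy, OpenCV 4.12 (cv2) and the standard library are available. Lean on these libraries where they do the work, as an engineer would, in place of code of your own. Each camera call takes 0.05 s, during which the arm holds its last target. There are 200 camera calls.

## Working session

There is one attempt and no reset: what is moved stays moved. The work goes in short steps, Python scripts to look and compute and a shell command to move; the robot and the scene stay as the last step left them, time stands still between calls to the robot, and variables do not carry over. Pictures are saved under pics/ and viewed, at most 10 in all, crops included, and the job is handed in when it is done.

```bash
mkdir -p pics; ls; cat > h.py <<'E'
import numpy as np, cv2
from scipy.spatial.transform import Rotation as R
from workcell import ctrl
def cam(n):
    m=ctrl.camera_model(n); return m
def rot(m):
    a=np.array(m['attitude'],float)
    return R.from_rotvec(a).as_matrix() if a.shape==(3,) else (R.from_quat(a).as_matrix() if a.shape==(4,) else a)
def ray(m,u,v):
    d=np.array([(u-m['cx'])/m['fx'],-(v-m['cy'])/m['fy'],-1]); return np.array(m['position'],float),rot(m)@d
def onz(m,u,v,z):
    p,d=ray(m,u,v); return p+d*(z-p[2])/d[2]
def proj(m,P):
    c=rot(m).T@(np.array(P,float)-np.array(m['position'],float)); return m['cx']+m['fx']*c[0]/-c[2], m['cy']+m['fy']*c[1]/c[2]
E
python3 - <<'E'
from h import *
for n in("scene","side","wrist"):
    print(n,ctrl.camera_model(n))
ims=[cv2.cvtColor(ctrl.get_image(n),cv2.COLOR_RGB2BGR) for n in("scene","side","wrist")]
for n,i in zip("abc",ims): cv2.imwrite(f"pics/{n}0.png",i)
cv2.imwrite("pics/s0.png",cv2.resize(ims[0],(800,600)))
cv2.imwrite("pics/d0.png",cv2.resize(ims[1],(800,600)))
print(ctrl.get_obs())
E
```

```text
pics
scene {'fx': 349.93715998888354, 'fy': 349.93715998888354, 'cx': 259.00688496900625, 'cy': 191.1512398851085, 'position': array([ 188.1840386 , -575.53985216,  720.58387943]), 'attitude': array([ 0.6840375 , -0.16414102, -0.47582548])}
side {'fx': 441.6063393563342, 'fy': 441.6063393563342, 'cx': 254.17026599127476, 'cy': 191.0513558686163, 'position': array([345.64967787, 919.45190935, 716.83791665]), 'attitude': array([ 0.05842256, -1.49613143, -2.68934575])}
wrist {'fx': 279.8039615180569, 'fy': 279.8039615180569, 'cx': 250.57338566054415, 'cy': 192.7186415978835, 'position': array([625.08624697,  67.14081814, 383.68749925]), 'attitude': array([-0.25476399,  0.00158726, -0.00048368])}
{'t': 0.15, 'qpos': array([-1.90116069e-02,  4.23659131e-01,  1.63046342e+00,  1.43334611e-05,
        1.08863330e+00, -1.89697914e-02]), 'qvel': array([ 8.25356159e-04, -1.64192902e-03, -1.83023345e-03, -9.76610113e-05,
        6.31440180e-04, -1.38665615e-04]), 'joint_torque': array([ 9.52650989e-04, -5.44981134e+01, -2.73919362e+01,  6.45430083e-02,
        2.04369903e-02, -3.19723256e-05]), 'ee_pos': array([6.24583345e+02, 3.03200002e-02, 2.22104188e+02]), 'orientation': array([-2.22089635e+00, -2.22078871e+00,  1.25251384e-03]), 'ft_force': array([0.32787792, 0.36433362, 0.3125684 ]), 'moment': array([ 0.00524923,  0.01794331, -0.01847403]), 'grasp_force': 0.0, 'width': 88.02949426934524}
```

View pics/s0.png

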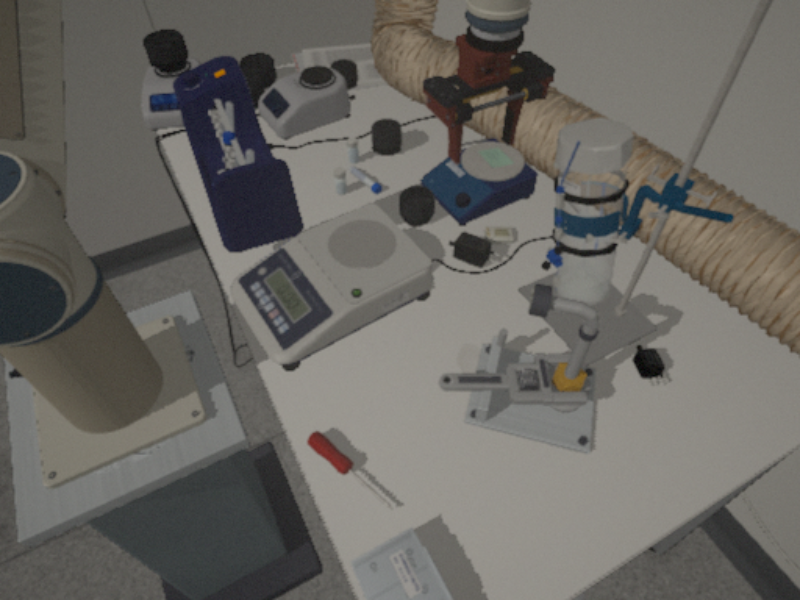

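View pics/d0.png

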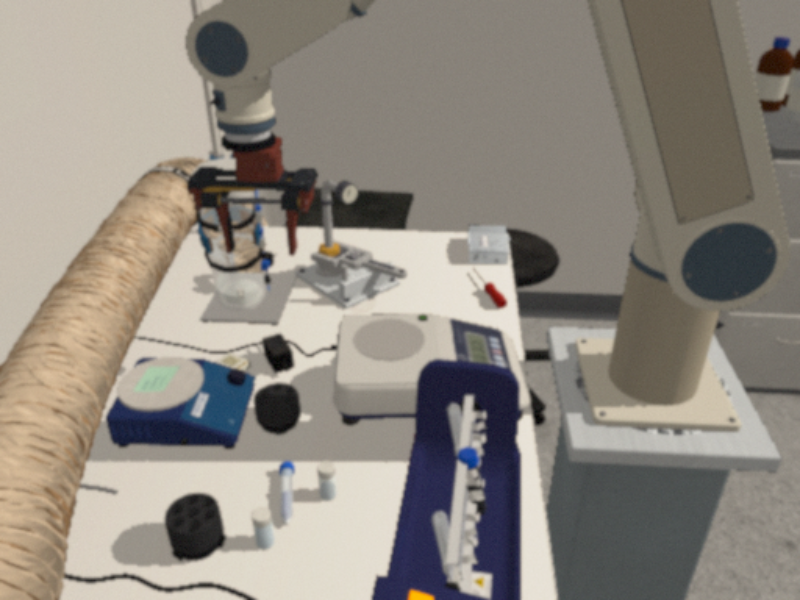

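The scene view shows the stand, with the handle end near (447,381), the worm near (527,377), the nut near (570,377) and the post near (502,340). I'll enlarge this area for closer reading.

```bash
python3 - <<'E'
import cv2
a=cv2.imread("pics/a0.png")[180:300,270:400]
b=cv2.imread("pics/b0.png")[110:200,180:270]
cv2.imwrite("pics/a1.png",cv2.resize(a,None,fx=5,fy=5,interpolation=cv2.INTER_CUBIC))
cv2.imwrite("pics/b1.png",cv2.resize(b,None,fx=6,fy=6,interpolation=cv2.INTER_CUBIC))
E
```

```text
(no output)
```

View pics/a1.png

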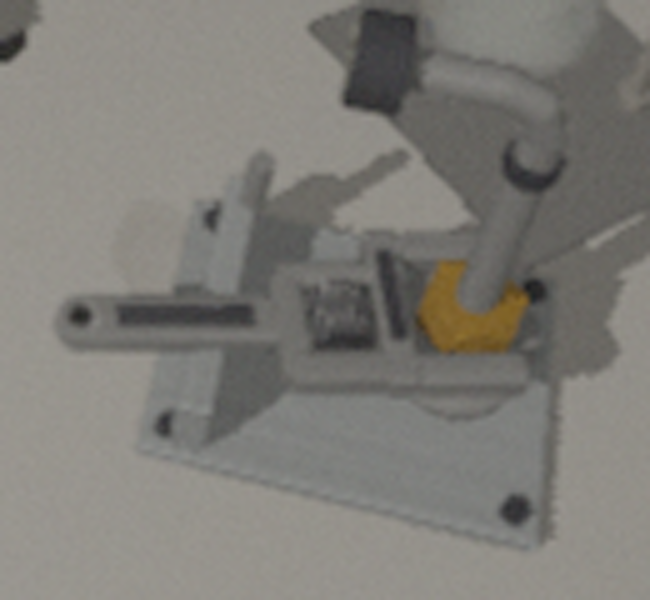

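View pics/b1.png

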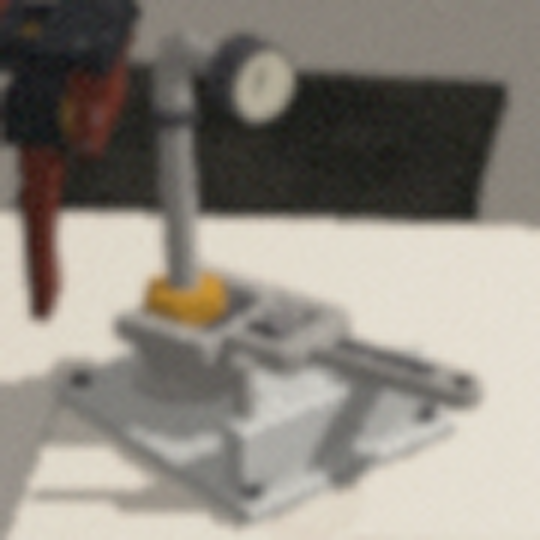

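The crops show the handle hole, worm, nut and post clearly: (78,316), (338,308), (475,310) and (262,158) in the scene crop. In the side crop the nut is at (187,290) and the hole at (462,382).

```bash
cat >> h.py <<'E'
E
python3 - <<'E'
from h import *
m=cam("scene"); s=cam("side")
A=lambda u,v,z:onz(m,270+u/5,180+v/5,z).round(1)
B=lambda u,v,z:onz(s,180+u/6,110+v/6,z).round(1)
print("hole",A(78,316,58),B(462,382,58))
print("nuttop",A(470,305,64.5),B(187,290,64.5))
print("worm",A(338,308,65)); print("post",A(262,158,78),B(240,350,78))
print("hsides",A(180,299,58),A(180,351,58)); print("headedge",A(300,390,60),A(520,388,60))
print("gauge",A(380,60,200), "pipe top",A(540,110,205), "plate corner",A(140,450,5),A(530,550,5))
E
```

```text
hole [ 426.6 -244.    58. ] [ 424.5 -239.3   58. ]
nuttop [ 577.  -324.1   64.5] [ 576.  -316.3   64.5]
worm [ 525.4 -298.1   65. ]
post [ 536.1 -222.5   78. ] [ 534.7 -228.6   78. ]
hsides [ 470.6 -258.1   58. ] [ 456.2 -280.1   58. ]
headedge [ 489.6 -321.1   60. ] [ 571.9 -364.7   60. ]
gauge [ 537.  -272.5  200. ] pipe top [ 571.  -323.5  205. ] plate corner [ 434.1 -290.5    5. ] [ 556.  -410.4    5. ]
```

```bash
cat >> h.py <<'E'
yaw=np.radians(-27.5); ex=np.array([np.cos(yaw),np.sin(yaw),0]); ey=np.array([-ex[1],ex[0],0]); ez=np.array([0,0,1.])
nut=np.array([576,-320,54.5])
def toolR(t, x=None):   # tilt t deg, body leaning to wrench -y, tool y = wrench x
    t=np.radians(t); z=np.sin(t)*ey-np.cos(t)*ez; return np.column_stack([np.cross(ex,z),ex,z])
def go(p,Rt=None):
    o=ctrl.get_obs(); R0=R.from_rotvec(o['orientation']).as_matrix()
    if Rt is None: Rt=R0
    print("xyz",(R0.T@(np.array(p)-o['ee_pos'])).round(1),"rot",R.from_matrix(R0.T@Rt).as_rotvec().round(3))
E
python3 - <<'E'
from h import *
m=cam("scene"); s=cam("side")
k=.64
print("flaskbase",onz(s,240*k,290*k,0),onz(m,560*k,320*k,0),"sd",onz(m,330*k,450*k,10),onz(m,400*k,505*k,10))
go([430,-20,330])
W=nut-56*ex; W[2]=65; print(W)
T=toolR(42); print(W-200*T[:,2]); print(R.from_matrix(R.from_rotvec(ctrl.get_obs()['orientation']).as_matrix().T@T).as_rotvec())
E
```

```text
flaskbase [ 750.51968758 -242.74783627    0.        ] [ 672.66540812 -206.16491259    0.        ] sd [ 245.55689355 -239.39954517   10.        ] [ 295.17790752 -351.6116507    10.        ]
xyz [ -20.  -194.7 -107.7] rot [0. 0. 0.]
[ 526.32739334 -294.14207766   65.        ]
[ 464.53336743 -412.84729699  213.6289651 ]
[-0.17693571  0.71890512  0.45765616]
```

```bash
python3 -m inch '[{"xyz":[-10,-100,-110],"rot":[0,0,0]},{"xyz":[-20,-190,-110],"rot":[0,0,0]},{"xyz":[-20,-190,-110],"rot":[0,0,0]},{"xyz":[-20,-190,-110],"rot":[0,0,0]},{"xyz":[-20,-190,-110],"rot":[0,0,0]},{"xyz":[-20,-190,-110],"rot":[0,0,0]},{"xyz":[-20,-190,-110],"rot":[0,0,0]}]' 255
```

```text
t: 0.73
ee_pos: [433.0, -20.2, 334.4]
orientation: [2.22, 2.219, 0.003]
ft_force: [0.5, 0.3, -0.2]
width: 44.5
grasp_force: 0.0
```

```bash
python3 -m inch '[{"xyz":[-40,0,0],"rot":[-0.022,0.09,0.057]},{"xyz":[-80,0,0],"rot":[-0.044,0.18,0.114]},{"xyz":[-120,0,0],"rot":[-0.066,0.27,0.171]},{"xyz":[-160,0,0],"rot":[-0.088,0.36,0.228]},{"xyz":[-200,0,0],"rot":[-0.11,0.45,0.285]},{"xyz":[-240,0,0],"rot":[-0.132,0.54,0.342]},{"xyz":[-280,10,0],"rot":[-0.154,0.63,0.4]},{"xyz":[-320,20,0],"rot":[-0.177,0.719,0.458]},{"xyz":[-360,31,10],"rot":[-0.177,0.719,0.458]},{"xyz":[-393,31,40],"rot":[-0.177,0.719,0.458]},{"xyz":[-393,31,80],"rot":[-0.177,0.719,0.458]},{"xyz":[-393,31,120],"rot":[-0.177,0.719,0.458]}]'
python3 -m inch '[{"xyz":[0,0,0],"rot":[0,0,0]},{"xyz":[0,0,0],"rot":[0,0,0]}]'
python3 - <<'E'
from h import *
cv2.imwrite("pics/w2.png",cv2.resize(cv2.cvtColor(ctrl.get_image("wrist"),cv2.COLOR_RGB2BGR),(800,600)))
import json;m=ctrl.camera_model("wrist");print(m)
W=nut-56*ex; W[2]=65;T=toolR(42)
go(W-200*T[:,2],T)
for p in(W,nut+[0,0,10],nut-170*ex+[0,0,3]): print(np.array(proj(m,p))*800/512)
E
```

```text
t: 1.73
ee_pos: [466.5, -416.8, 212.1]
orientation: [-2.253, -1.364, -0.865]
ft_force: [0.3, 0.3, -0.4]
width: 0.5
grasp_force: 0.0
t: 1.9
ee_pos: [465.6, -412.0, 212.4]
orientation: [-2.244, -1.358, -0.863]
ft_force: [-0.2, -0.5, 0.2]
width: 0.5
grasp_force: 0.0
{'fx': 279.8039615180569, 'fy': 279.8039615180569, 'cx': 250.57338566054415, 'cy': 192.7186415978835, 'position': array([ 440.08948586, -465.54374395,  380.78701996]), 'attitude': array([ 0.47108124, -0.11568712, -0.47158031])}
xyz [-1.6 -1.7  0.5] rot [-0.    -0.002 -0.001]
[388.08829678 272.46543505]
[454.40872663 272.72143677]
[255.34224397 277.11605594]
```

View pics/w2.png

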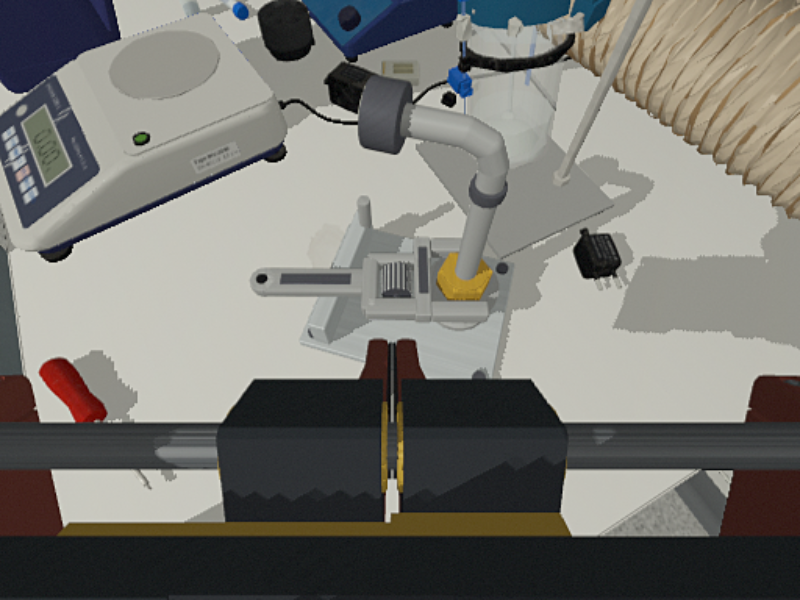

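The wrist picture shows the hole at (262,278), the worm at (396,279) spanning 383–410 × 261–297, and the nut near (463,274).

```bash
python3 - <<'E'
from h import *
m=ctrl.camera_model("wrist");k=.64
f=lambda u,v,z:onz(m,u*k,v*k,z)
h=f(262,278,58);w=f(396,278,65);n=f(463,274,64.5);e1=f(365,319,60);e2=f(487,319,60)
print(h,w,n,"post",f(364,200,78),"jaw",f(424,237,60),f(424,293,60))
print(np.degrees(np.arctan2(*(w-h)[1::-1])),np.linalg.norm((w-h)[:2]),np.degrees(np.arctan2(*(e2-e1)[1::-1])))
a=(n-h)[:2]
T=toolR(42); go(w+[0,0,0]-40*T[:,2],T)
go(w-9*ex-40*T[:,2],T)
E
```

```text
[ 429.99011561 -245.3231077    58.        ] [ 529.71605475 -302.0152661    65.        ] [ 581.76580378 -324.42739036   64.5       ] post [ 538.33219536 -224.56395583   78.        ] jaw [ 573.26311209 -273.35822337   60.        ] [ 545.09169806 -323.1009485    60.        ]
-29.61734536239981 114.71383421440382 -27.553796141142776
xyz [ -6.    4.9 156.9] rot [-0.    -0.002 -0.001]
xyz [ -6.   -4.1 156.9] rot [-0.    -0.002 -0.001]
```

```bash
python3 -m inch '[{"xyz":[5,-4,40],"rot":[0,0,0]},{"xyz":[8,-9,80],"rot":[0,0,0]},{"xyz":[11,-9,120],"rot":[0,0,0]},{"xyz":[14,-9,160],"rot":[0,0,0]},{"xyz":[15,-9,183],"rot":[0,0,0]},{"xyz":[15,-9,183],"rot":[0,0,0]},{"xyz":[15,-9,183],"rot":[0,0,0]}]'
python3 - <<'E'
from h import *
im=cv2.cvtColor(ctrl.get_image("wrist"),cv2.COLOR_RGB2BGR)
cv2.imwrite("pics/w3.png",cv2.resize(im[100:310,120:400],(800,600)))
a=cv2.cvtColor(ctrl.get_image("scene"),cv2.COLOR_RGB2BGR)[180:300,270:400]
b=cv2.cvtColor(ctrl.get_image("side"),cv2.COLOR_RGB2BGR)[110:200,180:270]
cv2.imwrite("pics/ab3.png",np.hstack([cv2.resize(x,(400,400),interpolation=cv2.INTER_CUBIC) for x in(a,b)]))
E
```

```text
t: 2.53
ee_pos: [521.4, -290.3, 91.5]
orientation: [-2.247, -1.369, -0.866]
ft_force: [-0.4, -0.0, 1.0]
width: 0.7
grasp_force: 0.0
```

View pics/w3.png

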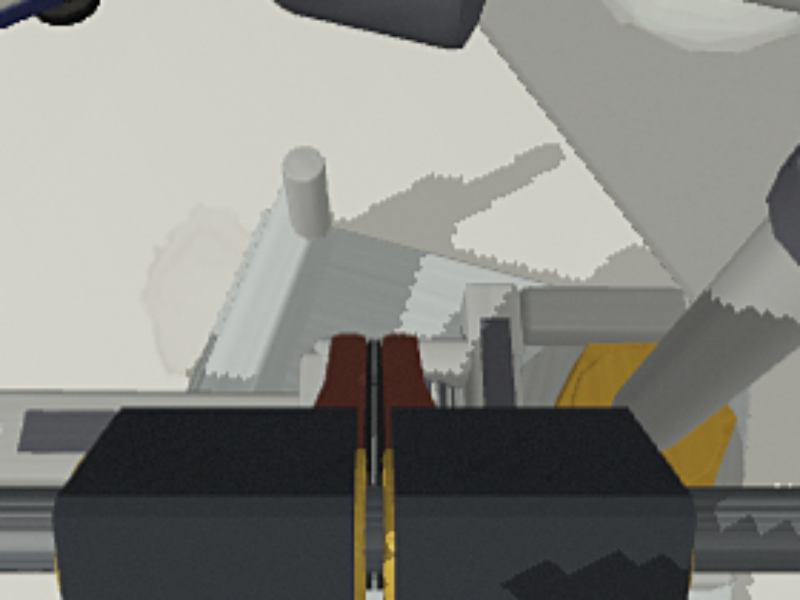

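The fingertip (330–420, 335) sits just left of the worm, whose right-hand edge shows at about (455,395). Next I'll check alignment across the worm in the outside views.

View pics/ab3.png

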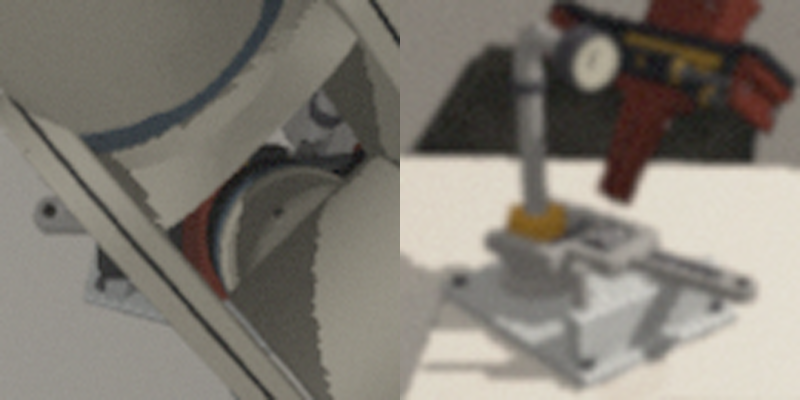

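The side view shows the tip hovering above the worm, clear of pipe and gauge. Descending.

```bash
python3 -m inch '[{"xyz":[-9.4,0,10.4],"rot":[0,0,0]},{"xyz":[-9.4,0,10.4],"rot":[0,0,0]},{"xyz":[-9.4,0,10.4],"rot":[0,0,0]}]'
python3 -m inch '[{"xyz":[-1.3,0,1.5],"rot":[0,0,0]},{"xyz":[-1.3,0,1.5],"rot":[0,0,0]}]'
python3 -m inch '[{"xyz":[-1.3,0,1.5],"rot":[0,0,0]},{"xyz":[-1.3,0,1.5],"rot":[0,0,0]}]'
```

```text
t: 2.93
ee_pos: [519.4, -290.8, 74.8]
orientation: [-2.249, -1.363, -0.864]
ft_force: [-0.8, -0.1, 0.0]
width: 0.6
grasp_force: 0.0
t: 3.1
ee_pos: [519.7, -290.5, 73.0]
orientation: [-2.248, -1.364, -0.864]
ft_force: [0.1, 0.4, 1.3]
width: 0.4
grasp_force: 0.0
t: 3.27
ee_pos: [520.0, -290.3, 71.1]
orientation: [-2.248, -1.364, -0.865]
ft_force: [0.5, -1.2, 1.5]
width: 0.6
grasp_force: 0.4
```

```bash
python3 -m inch '[{"xyz":[-0.7,0,0.7],"rot":[0,0,0]},{"xyz":[-0.7,0,0.7],"rot":[0,0,0]}]' | sed -n '2p;4p'
python3 -m inch '[{"xyz":[-0.7,0,0.7],"rot":[0,0,0]},{"xyz":[-0.7,0,0.7],"rot":[0,0,0]}]'| sed -n '2p;4p'
```

```text
ee_pos: [520.1, -290.4, 70.6]
ft_force: [0.0, -0.6, 3.1]
ee_pos: [520.2, -290.4, 70.0]
ft_force: [-1.3, -0.4, 7.1]
```

```bash
python3 -m inch '[{"xyz":[-0.3,2,0.3],"rot":[0,0,0]},{"xyz":[-0.4,4,0.4],"rot":[0,0,0]},{"xyz":[-0.4,6,0.4],"rot":[0,0,0]},{"xyz":[-0.4,8,0.4],"rot":[0,0,0]}]'| sed -n '2p;4p'
python3 -m inch '[{"xyz":[0,2,0],"rot":[0,0,0]},{"xyz":[0,4,0],"rot":[0,0,0]},{"xyz":[0,6,0],"rot":[0,0,0]},{"xyz":[0,8,0],"rot":[0,0,0]}]'| sed -n '2p;4p'
```

```text
ee_pos: [526.3, -293.3, 69.4]
ft_force: [-6.1, 0.9, 9.3]
ee_pos: [534.0, -297.4, 70.1]
ft_force: [-1.3, 0.9, 5.2]
```

```bash
python3 -m inch '[{"xyz":[-0.5,2,0.5],"rot":[0,0,0]},{"xyz":[-0.7,4,0.7],"rot":[0,0,0]},{"xyz":[-0.7,6,0.7],"rot":[0,0,0]}]'| sed -n '2p;4p'
python3 - <<'E'
from h import *
im=cv2.cvtColor(ctrl.get_image("wrist"),cv2.COLOR_RGB2BGR)
cv2.imwrite("pics/w4.png",cv2.resize(im[180:270,200:400],(800,360),interpolation=cv2.INTER_CUBIC))
E
```

```text
ee_pos: [540.1, -300.6, 69.3]
ft_force: [0.8, -0.5, 8.4]
```

View pics/w4.png

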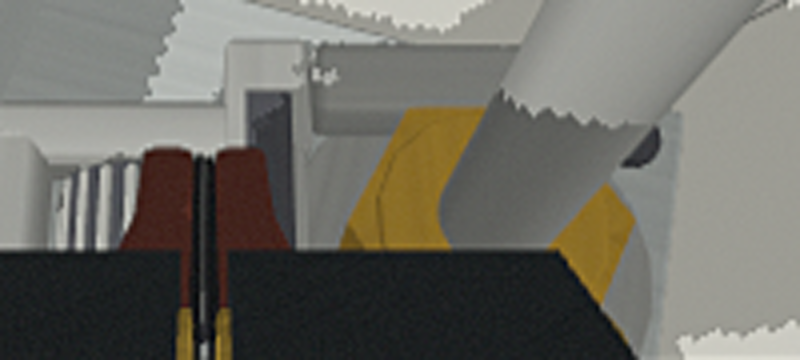

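The tip has passed the worm (visible at 50–140) and is about 18 mm wide; the jaw is not yet on the nut. Useful stroke is about ±9 mm. I'll lift, go back and repeat.

```bash
cat > f.sh <<'E'
sed -n '2p;4p'
E
python3 -m inch '[{"xyz":[4.7,0,-5.2],"rot":[0,0,0]},{"xyz":[4.7,-10,-5.2],"rot":[0,0,0]},{"xyz":[4.7,-20.5,-5.2],"rot":[0,0,0]},{"xyz":[4.7,-20.5,-5.2],"rot":[0,0,0]},{"xyz":[2,-20.5,-2.2],"rot":[0,0,0]},{"xyz":[0.3,-20.5,-0.3],"rot":[0,0,0]},{"xyz":[0,-20.5,0],"rot":[0,0,0]},{"xyz":[0,-20.5,0],"rot":[0,0,0]}]' | sh f.sh
python3 -m inch '[{"xyz":[0,1.5,0],"rot":[0,0,0]},{"xyz":[0,3,0],"rot":[0,0,0]},{"xyz":[0,4.5,0],"rot":[0,0,0]},{"xyz":[0,6,0],"rot":[0,0,0]}]'| sh f.sh
python3 -m inch '[{"xyz":[0,1.5,0],"rot":[0,0,0]},{"xyz":[0,3,0],"rot":[0,0,0]},{"xyz":[0,4.5,0],"rot":[0,0,0]},{"xyz":[0,6,0],"rot":[0,0,0]}]'| sh f.sh
python3 -m inch '[{"xyz":[0,1.5,0],"rot":[0,0,0]},{"xyz":[0,3,0],"rot":[0,0,0]},{"xyz":[0,4.5,0],"rot":[0,0,0]},{"xyz":[0,6,0],"rot":[0,0,0]}]'| sh f.sh
```

```text
ee_pos: [521.0, -290.7, 69.2]
ft_force: [-6.6, 0.4, 15.5]
ee_pos: [525.7, -292.9, 68.7]
ft_force: [-8.5, 1.8, 13.9]
ee_pos: [531.9, -295.7, 70.0]
ft_force: [-5.1, 1.9, 18.7]
ee_pos: [537.6, -298.7, 69.3]
ft_force: [-1.5, 2.1, 12.9]
```

```bash
python3 -m inch '[{"xyz":[0,1.5,0],"rot":[0,0,0]},{"xyz":[0,2.7,0],"rot":[0,0,0]},{"xyz":[0,2.7,0],"rot":[0,0,0]}]'| sh f.sh
cat > jaw.py <<'E'
from h import *
import sys
im=cv2.cvtColor(ctrl.get_image("wrist"),cv2.COLOR_RGB2BGR)
n=sys.argv[1]; cv2.imwrite(f"pics/{n}_full.png",im); cv2.imwrite(f"pics/{n}.png",cv2.resize(im[180:270,200:400],(800,360),interpolation=cv2.INTER_CUBIC))
for f in("w4",n):
    g=cv2.imread(f"pics/{f}.png",0)[:,350:390].mean(1); print(f,g[20:170:4].astype(int))
print(ctrl.get_obs()['ee_pos'].round(1))
E
python3 jaw.py w5
```

```text
ee_pos: [540.7, -300.2, 69.3]
ft_force: [1.2, 1.8, 11.3]
w4 [154 151 149 153 174 174 126 104 112 116 117 117 116 115 116 116 116 118
 118 116 117 122 119 108 103 101 101  98  94 107 116 115 114 114 113 112
 111 111]
w5 [164 151 150 149 159 170 152 134 134 112 103 112 116 117 117 116 115 116
 116 117 118 118 116 117 122 120 111 105 101 100  99  96 106 114 114 113
 111 111]
[ 540.7 -300.2   69.3]
```

Jaw moved ~2 mm in that stroke; continue with a slightly lighter press.

```bash
python3 -m inch '[{"xyz":[4.7,0,-5.2],"rot":[0,0,0]},{"xyz":[4.7,-10,-5.2],"rot":[0,0,0]},{"xyz":[4.7,-21,-5.2],"rot":[0,0,0]},{"xyz":[4.7,-21,-5.2],"rot":[0,0,0]},{"xyz":[2,-21,-2.2],"rot":[0,0,0]},{"xyz":[0.7,-21,-0.7],"rot":[0,0,0]},{"xyz":[0.5,-21,-0.5],"rot":[0,0,0]},{"xyz":[0.5,-21,-0.5],"rot":[0,0,0]}]' | sh f.sh
python3 -m inch '[{"xyz":[0,1,0],"rot":[0,0,0]},{"xyz":[0,2,0],"rot":[0,0,0]},{"xyz":[0,3,0],"rot":[0,0,0]},{"xyz":[0,4,0],"rot":[0,0,0]},{"xyz":[0,5,0],"rot":[0,0,0]},{"xyz":[0,6,0],"rot":[0,0,0]},{"xyz":[0,7,0],"rot":[0,0,0]}]'| sh f.sh
python3 -m inch '[{"xyz":[0,1,0],"rot":[0,0,0]},{"xyz":[0,2,0],"rot":[0,0,0]},{"xyz":[0,3,0],"rot":[0,0,0]},{"xyz":[0,4,0],"rot":[0,0,0]},{"xyz":[0,5,0],"rot":[0,0,0]},{"xyz":[0,6,0],"rot":[0,0,0]},{"xyz":[0,7,0],"rot":[0,0,0]}]'| sh f.sh
python3 -m inch '[{"xyz":[0,1,0],"rot":[0,0,0]},{"xyz":[0,2,0],"rot":[0,0,0]},{"xyz":[0,3,0],"rot":[0,0,0]},{"xyz":[0,4,0],"rot":[0,0,0]},{"xyz":[0,5,0],"rot":[0,0,0]},{"xyz":[0,6.5,0],"rot":[0,0,0]},{"xyz":[0,6.5,0],"rot":[0,0,0]}]'| sh f.sh
python3 jaw.py w6
```

```text
ee_pos: [520.6, -290.6, 69.3]
ft_force: [-5.8, 0.9, 11.1]
ee_pos: [525.7, -292.7, 68.6]
ft_force: [-9.7, 3.0, 7.3]
ee_pos: [530.7, -294.6, 69.9]
ft_force: [-15.8, 4.2, 20.9]
ee_pos: [540.0, -300.2, 69.7]
ft_force: [0.8, 1.9, 10.0]
w4 [154 151 149 153 174 174 126 104 112 116 117 117 116 115 116 116 116 118
 118 116 117 122 119 108 103 101 101  98  94 107 116 115 114 114 113 112
 111 111]
w6 [159 151 149 150 164 169 148 133 130 109 106 114 115 117 117 116 115 115
 116 117 118 117 116 117 122 119 108 104 102 100  98  96 108 115 114 113
 112 112]
[ 540.1 -300.3   69.7]
```

View pics/w6.png

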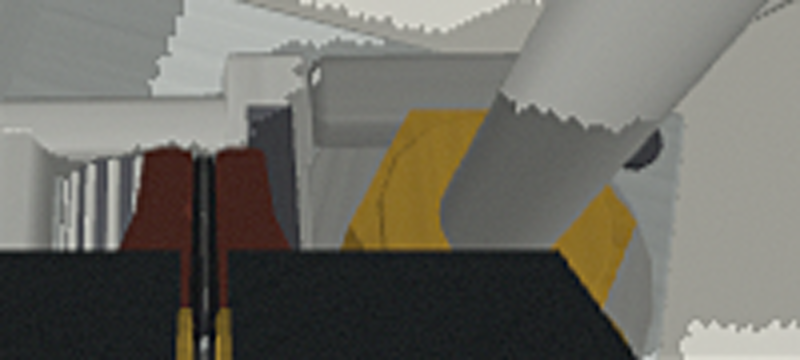

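```bash
python3 - <<'E'
from h import *
m=ctrl.camera_model("wrist")
f=lambda u,v,z:onz(m,200+u/4,180+v/4,z)
n=f(445,108,64.5)@ey
for z in(58,59,60):
  for r in(122,147): print(z,r,(f(400,r,z)@ey-n).round(1))
print("bottom", [(f(400,147,z)@ey-n).round(1) for z in(44,46)], "outer",(f(400,54,59)@ey-n).round(1),(f(400,58,59)@ey-n).round(1))
print("fixed jaw/angle: slot right edge", f(299,110,60), f(305,240,60), "hexflat",f(405,108,64.5),f(487,108,64.5))
E
```

```text
58 122 0.3
58 147 -4.3
59 122 -0.1
59 147 -4.8
60 122 -0.6
60 147 -5.2
bottom [np.float64(1.5), np.float64(0.7)] outer 13.1 12.3
fixed jaw/angle: slot right edge [ 565.52248693 -289.76913483   60.        ] [ 554.82894962 -310.34192331   60.        ] hexflat [ 580.14514446 -299.28876095   64.5       ] [ 592.35881907 -305.64978333   64.5       ]
```

The jaw's inner edge is now within 1 mm of the nut's flat, and the last stroke slipped without moving it. I'll do one more confirming stroke, then lift and look.

```bash
python3 -m inch '[{"xyz":[4.7,0,-5.2],"rot":[0,0,0]},{"xyz":[4.7,-10,-5.2],"rot":[0,0,0]},{"xyz":[4.7,-20,-5.2],"rot":[0,0,0]},{"xyz":[4.7,-20,-5.2],"rot":[0,0,0]},{"xyz":[2,-20,-2.2],"rot":[0,0,0]},{"xyz":[0.7,-20,-0.7],"rot":[0,0,0]},{"xyz":[0.3,-20,-0.3],"rot":[0,0,0]},{"xyz":[0.3,-20,-0.3],"rot":[0,0,0]}]' | sh f.sh
python3 -m inch '[{"xyz":[0,1,0],"rot":[0,0,0]},{"xyz":[0,2,0],"rot":[0,0,0]},{"xyz":[0,3,0],"rot":[0,0,0]},{"xyz":[0,4,0],"rot":[0,0,0]},{"xyz":[0,5,0],"rot":[0,0,0]},{"xyz":[0,6,0],"rot":[0,0,0]},{"xyz":[0,7,0],"rot":[0,0,0]}]'| sh f.sh
python3 -m inch '[{"xyz":[0,1,0],"rot":[0,0,0]},{"xyz":[0.2,2,-0.2],"rot":[0,0,0]},{"xyz":[0.2,3,-0.2],"rot":[0,0,0]},{"xyz":[0.2,4,-0.2],"rot":[0,0,0]},{"xyz":[0.2,5,-0.2],"rot":[0,0,0]},{"xyz":[0.2,6,-0.2],"rot":[0,0,0]},{"xyz":[0.2,7,-0.2],"rot":[0,0,0]}]'| sh f.sh
python3 -m inch '[{"xyz":[0,6,0],"rot":[0,0,0]},{"xyz":[0,6,0],"rot":[0,0,0]}]'| sh f.sh
python3 jaw.py w7
python3 -m inch '[{"xyz":[6,-5,-20],"rot":[0,0,0]},{"xyz":[0,-15,-60],"rot":[0,0,0]},{"xyz":[0,-22,-100],"rot":[0,0,0]},{"xyz":[0,-22,-140],"rot":[0,0,0]},{"xyz":[0,-22,-140],"rot":[0,0,0]},{"xyz":[0,-22,-140],"rot":[0,0,0]}]'
python3 - <<'E'
from h import *
import pickle
im=cv2.cvtColor(ctrl.get_image("wrist"),cv2.COLOR_RGB2BGR)
pickle.dump(ctrl.camera_model("wrist"),open("m8.pkl","wb"))
c=cv2.resize(im[115:245,120:360],(800,433),interpolation=cv2.INTER_CUBIC); cv2.imwrite("pics/w8.png",c)
E
```

```text
ee_pos: [521.2, -291.0, 69.6]
ft_force: [-4.3, -0.5, 10.9]
ee_pos: [527.6, -293.9, 69.9]
ft_force: [-4.7, 0.8, 14.4]
ee_pos: [531.8, -295.6, 70.2]
ft_force: [-13.0, 2.7, 16.3]
ee_pos: [540.0, -300.5, 69.8]
ft_force: [4.5, -0.9, 3.9]
w4 [154 151 149 153 174 174 126 104 112 116 117 117 116 115 116 116 116 118
 118 116 117 122 119 108 103 101 101  98  94 107 116 115 114 114 113 112
 111 111]
w7 [156 152 148 152 166 162 142 136 122 104 109 116 116 117 117 115 116 116
 116 116 118 118 116 118 121 116 107 102 102 101  97 100 111 115 114 113
 112 111]
[ 540.6 -301.1   69.8]
t: 11.55
ee_pos: [476.2, -375.4, 174.1]
orientation: [-2.252, -1.365, -0.866]
ft_force: [0.5, 0.8, -0.3]
width: 0.3
grasp_force: 0.0
```

View pics/w8.png

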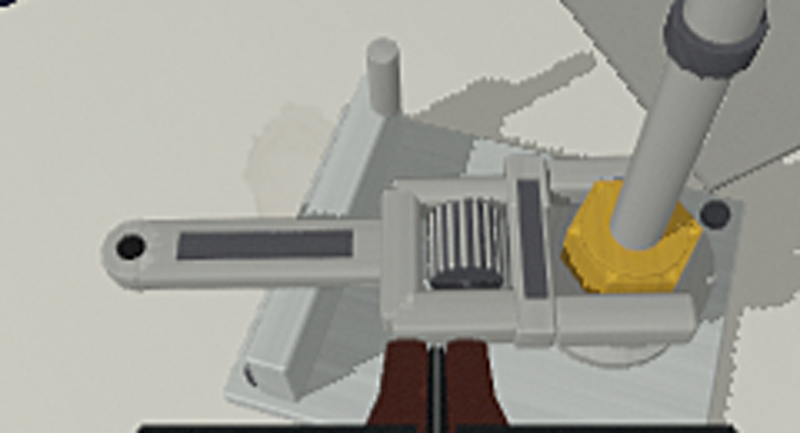

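The last picture shows the nut held between the fixed jaw (edge near row 295) and the sliding jaw (rows 158–185). I'll measure the gap from the profile, with no further viewing.

```bash
python3 - <<'E'
from h import *
import pickle
m=pickle.load(open("m8.pkl","rb")); s=240/800
f=lambda u,v,z:onz(m,120+u*s,115+v*s,z)
g=cv2.imread("pics/w8.png",0).astype(int)
for a,b in((556,566),(582,592)):
  p=g[:,a:b].mean(1)
  print("top",[(r,int(p[r])) for r in range(150,215,3)])
p=g[:,570:590].mean(1); print("bot",[(r,int(p[r])) for r in range(280,345,3)])
for z in(58,59,60): print(z,[(r,round(f(575,r,z)@ey-f(575,296,60)@ey,1)) for r in(158,181,184,187,190)])
print("nut flats",f(640,181,64.5)@ey-f(640,290,64.5)@ey)
h=f(130,247,58); print("hole",h,"post",f(383,45,78),"yaw fixed jaw",[np.degrees(np.arctan2(*(f(690,296,60)-f(560,296,60))[1::-1]))])
print("hsides",f(250,221,58),f(250,282,58),"tip end",f(103,247,58))
E
```

```text
top [(150, 169), (153, 155), (156, 126), (159, 122), (162, 153), (165, 156), (168, 154), (171, 154), (174, 153), (177, 157), (180, 157), (183, 166), (186, 166), (189, 150), (192, 133), (195, 115), (198, 95), (201, 92), (204, 92), (207, 105), (210, 109), (213, 109)]
top [(150, 198), (153, 195), (156, 159), (159, 133), (162, 148), (165, 155), (168, 154), (171, 153), (174, 155), (177, 157), (180, 156), (183, 166), (186, 164), (189, 144), (192, 132), (195, 134), (198, 135), (201, 138), (204, 139), (207, 142), (210, 143), (213, 143)]
bot [(280, 107), (283, 112), (286, 106), (289, 96), (292, 100), (295, 122), (298, 153), (301, 154), (304, 154), (307, 153), (310, 155), (313, 157), (316, 159), (319, 160), (322, 161), (325, 164), (328, 167), (331, 159), (334, 142), (337, 135), (340, 133), (343, 122)]
58 [(158, np.float64(55.6)), (181, np.float64(45.9)), (184, np.float64(44.7)), (187, np.float64(43.4)), (190, np.float64(42.2))]
59 [(158, np.float64(55.0)), (181, np.float64(45.3)), (184, np.float64(44.0)), (187, np.float64(42.8)), (190, np.float64(41.6))]
60 [(158, np.float64(54.3)), (181, np.float64(44.7)), (184, np.float64(43.4)), (187, np.float64(42.2)), (190, np.float64(40.9))]
nut flats 41.77967250538501
hole [ 427.23499339 -244.86866144   58.        ] post [ 535.86447224 -221.33461137   78.        ] yaw fixed jaw [np.float64(-27.558595232127537)]
hsides [ 467.38732548 -254.30930894   58.        ] [ 458.41074837 -276.1057602    58.        ] tip end [ 419.08107594 -240.61462648   58.        ]
```

Gap reads ~41 ± 1.5 mm, so it isn't conclusive and the last stroke still moved slightly. I'll do two more strokes.

```bash
python3 - <<'E'
from h import *
go([521.2,-291,79.6],toolR(42)); go([521.2,-291,69.8],toolR(42))
E
```

```text
xyz [  7.7   1.8 132.2] rot [ 0.002 -0.    -0.   ]
xyz [  1.1   1.7 139.5] rot [ 0.002 -0.    -0.   ]
```

```bash
python3 -m inch '[{"xyz":[8,2,40],"rot":[0,0,0]},{"xyz":[8,2,80],"rot":[0,0,0]},{"xyz":[8,2,118],"rot":[0,0,0]},{"xyz":[7.7,2,132],"rot":[0,0,0]},{"xyz":[7.7,2,132],"rot":[0,0,0]},{"xyz":[3,2,137],"rot":[0,0,0]},{"xyz":[1.1,2,139.5],"rot":[0,0,0]},{"xyz":[1.1,2,139.5],"rot":[0,0,0]},{"xyz":[1.1,2,139.5],"rot":[0,0,0]}]' | sh f.sh
python3 -m inch '[{"xyz":[-0.3,0,0.3],"rot":[0,0,0]},{"xyz":[-0.3,0,0.3],"rot":[0,0,0]}]' | sh f.sh
```

```text
ee_pos: [521.7, -291.9, 71.2]
ft_force: [0.5, 1.4, 2.1]
ee_pos: [521.8, -291.7, 70.8]
ft_force: [-0.6, 1.0, 5.4]
```

```bash
python3 -m inch '[{"xyz":[-0.8,0,0.8],"rot":[0,0,0]},{"xyz":[-1,0.7,1],"rot":[0,0,0]},{"xyz":[-1,1.5,1],"rot":[0,0,0]},{"xyz":[-1,2.5,1],"rot":[0,0,0]},{"xyz":[-1,3.5,1],"rot":[0,0,0]}]' | sh f.sh
python3 -m inch '[{"xyz":[0,1,0],"rot":[0,0,0]},{"xyz":[0,2,0],"rot":[0,0,0]},{"xyz":[0,3,0],"rot":[0,0,0]},{"xyz":[0,4,0],"rot":[0,0,0]}]'| sh f.sh
python3 -m inch '[{"xyz":[0,1,0],"rot":[0,0,0]},{"xyz":[0,2,0],"rot":[0,0,0]},{"xyz":[0,3,0],"rot":[0,0,0]},{"xyz":[0,4,0],"rot":[0,0,0]}]'| sh f.sh
python3 -m inch '[{"xyz":[0,1,0],"rot":[0,0,0]},{"xyz":[0,2,0],"rot":[0,0,0]},{"xyz":[0,3,0],"rot":[0,0,0]},{"xyz":[0,4,0],"rot":[0,0,0]}]'| sh f.sh
python3 -m inch '[{"xyz":[0,3,0],"rot":[0,0,0]},{"xyz":[0,6,0],"rot":[0,0,0]},{"xyz":[0,6,0],"rot":[0,0,0]}]'| sh f.sh
python3 jaw.py w9
```

```text
ee_pos: [524.4, -292.7, 69.8]
ft_force: [-2.3, 1.0, 3.0]
ee_pos: [526.4, -293.3, 69.0]
ft_force: [-9.7, 3.3, 10.3]
ee_pos: [530.2, -294.7, 70.1]
ft_force: [-10.7, 3.5, 16.2]
ee_pos: [532.8, -295.9, 70.0]
ft_force: [-13.0, 5.8, 16.6]
ee_pos: [541.6, -302.4, 69.1]
ft_force: [2.4, -3.0, 2.6]
w4 [154 151 149 153 174 174 126 104 112 116 117 117 116 115 116 116 116 118
 118 116 117 122 119 108 103 101 101  98  94 107 116 115 114 114 113 112
 111 111]
w9 [160 152 153 162 147 136 126 107 108 116 116 117 117 116 116 116 117 117
 118 118 116 118 122 118 108 103 102 102 101 102 108 111 111 110 109 109
 110 110]
[ 541.8 -302.6   69. ]
```

```bash
python3 - <<'E'
import cv2,numpy as np
def tmpl(a,b,x0,x1,y0,y1):
    t=a[y0:y1,x0:x1]; r=cv2.matchTemplate(b[y0-24:y1+24,x0-24:x1+24],t,cv2.TM_CCOEFF_NORMED)
    _,v,_,p=cv2.minMaxLoc(r); return p[0]-24,p[1]-24,round(v,3)
I={n:cv2.imread(f"pics/{n}.png") for n in("w4","w5","w6","w7","w9")}
for n in("w5","w6","w7","w9"):
    print(n,"jaw",tmpl(I["w4"],I[n],330,440,36,80),"nut",tmpl(I["w4"],I[n],380,500,95,180),"head",tmpl(I["w4"],I[n],24,66,130,200))
E
```

```text
w5 jaw (-7, 12, 0.821) nut (-2, 4, 0.984) head (-2, -1, 0.973)
w6 jaw (-3, 10, 0.81) nut (1, 3, 0.985) head (1, -6, 0.932)
w7 jaw (-4, 9, 0.82) nut (0, 2, 0.986) head (2, -6, 0.957)
w9 jaw (-17, 2, 0.803) nut (-15, -5, 0.979) head (-11, -13, 0.966)
```

Jaw-to-head and jaw-to-nut offsets have been constant over the last three strokes, with full friction at the fingertip, so the jaw is snug. Next I'll retreat and plan the handle push.

```bash
python3 -m inch '[{"xyz":[8,-3,-25],"rot":[0,0,0]},{"xyz":[4,-3,-65],"rot":[0,0,0]},{"xyz":[0,-3,-105],"rot":[0,0,0]},{"xyz":[0,-3,-145],"rot":[0,0,0]},{"xyz":[0,-3,-180],"rot":[0,0,0]},{"xyz":[0,-3,-180],"rot":[0,0,0]},{"xyz":[0,-3,-180],"rot":[0,0,0]}]'
python3 - <<'E'
from h import *
y=np.radians(-41); u=np.array([np.cos(y),np.sin(y),0]); z=-ez
T=np.column_stack([np.cross(u,z),u,z])
hole=np.array([427.2,-244.9,0]); P=hole+8*ex-38*ey
print(P); go(P+[0,0,160],T); go(P+[0,0,47],T)
m=cam("scene"); print("balance", onz(m,433*.64,262*.64,70), onz(m,433*.64,290*.64,20), onz(m,290*.64,360*.64,10))
E
```

```text
t: 14.82
ee_pos: [481.7, -408.2, 203.1]
orientation: [-2.252, -1.365, -0.865]
ft_force: [-0.6, 0.1, -1.1]
width: 0.8
grasp_force: 0.0
[ 416.74963936 -282.30040057    0.        ]
xyz [  32.1 -116.1   86.1] rot [-0.082 -0.728  0.224]
xyz [ -43.4 -116.5  170.2] rot [-0.082 -0.728  0.224]
balance [519.14846398 -46.97179059  70.        ] [511.70157648 -62.92942278  20.        ] [249.53020373 -73.34363153  10.        ]
```

```bash
python3 -m inch '[{"xyz":[5,-17,0],"rot":[-0.012,-0.104,0.032]},{"xyz":[9,-34,5],"rot":[-0.024,-0.208,0.064]},{"xyz":[14,-51,15],"rot":[-0.036,-0.312,0.096]},{"xyz":[18,-68,30],"rot":[-0.048,-0.416,0.128]},{"xyz":[23,-85,50],"rot":[-0.06,-0.52,0.16]},{"xyz":[27,-100,70],"rot":[-0.07,-0.624,0.192]},{"xyz":[32,-116,86],"rot":[-0.082,-0.728,0.224]},{"xyz":[32,-116,86],"rot":[-0.082,-0.728,0.224]},{"xyz":[32,-116,86],"rot":[-0.082,-0.728,0.224]},{"xyz":[32,-116,86],"rot":[-0.082,-0.728,0.224]}]'
python3 - <<'E'
from h import *
o=ctrl.get_obs(); print(R.from_rotvec(o['orientation']).as_matrix().round(3))
m=cam("wrist"); print([np.round(proj(m,p)) for p in([427.2,-244.9,58],[434.3,-248.6,58],[576,-320,64])])
go([416.7,-282.3,47])
im=cv2.cvtColor(ctrl.get_image("wrist"),cv2.COLOR_RGB2BGR); cv2.imwrite("pics/w10.png",im)
g=cv2.cvtColor(im,cv2.COLOR_BGR2GRAY); u,v=np.round(proj(m,[427.2,-244.9,58])).astype(int)
s=cv2.GaussianBlur(g,(5,5),0)[v-14:v+15,u-14:u+15]; _,_,p,_=cv2.minMaxLoc(s); hp=(u-14+p[0],v-14+p[1]); print("hole px",hp,s.min(),np.median(s),onz(m,*hp,58))
E
```

```text
t: 15.65
ee_pos: [417.1, -279.7, 158.9]
orientation: [-2.851, -1.308, -0.002]
ft_force: [-0.4, 0.3, 0.2]
width: 0.6
grasp_force: 0.0
[[ 0.652  0.758 -0.001]
 [ 0.758 -0.652  0.005]
 [ 0.003 -0.004 -1.   ]]
[array([234., 158.]), array([242., 156.]), array([416., 114.])]
xyz [ -2.6   1.8 111.9] rot [0. 0. 0.]
hole px (np.int64(237), np.int64(160)) 26 155.0 [ 428.53818896 -248.06940288   58.        ]
```

```bash
python3 -m inch '[{"xyz":[-2.6,1,40],"rot":[0,0,0]},{"xyz":[-2.6,1,80],"rot":[0,0,0]},{"xyz":[-2.6,1,112],"rot":[0,0,0]},{"xyz":[-2.6,1,112],"rot":[0,0,0]},{"xyz":[-2.6,1,112],"rot":[0,0,0]}]'|sh f.sh
python3 -m inch '[{"xyz":[4,-1,0],"rot":[0,0,0]},{"xyz":[8,-2,0],"rot":[0,0,0]},{"xyz":[12,-3,0],"rot":[0,0,0]},{"xyz":[16,-3.8,0],"rot":[0,0,0]},{"xyz":[20,-4,0],"rot":[0,0,0]}]'|sh f.sh
python3 -m inch '[{"xyz":[4,0,0],"rot":[0,0,0]},{"xyz":[8,0,0],"rot":[0,0,0]},{"xyz":[12,0,0],"rot":[0,0,0]},{"xyz":[16,0,0],"rot":[0,0,0]},{"xyz":[20,0,0],"rot":[0,0,0]}]'|sh f.sh
```

```text
ee_pos: [414.6, -283.3, 46.3]
ft_force: [-1.0, -0.5, -0.4]
ee_pos: [426.6, -265.0, 48.9]
ft_force: [-1.9, -1.4, 2.3]
ee_pos: [439.0, -249.2, 47.5]
ft_force: [-1.6, -0.3, -0.2]
```

```bash
python3 -m inch '[{"xyz":[4,0,0],"rot":[0,0,0]},{"xyz":[8,0,0],"rot":[0,0,0]},{"xyz":[12,0,0],"rot":[0,0,0]},{"xyz":[16,0,0],"rot":[0,0,0]},{"xyz":[20,0,0],"rot":[0,0,0]}]'|sh f.sh
python3 -m inch '[{"xyz":[4,0,0],"rot":[0,0,0]},{"xyz":[8,0,0],"rot":[0,0,0]},{"xyz":[12,0,0],"rot":[0,0,0]},{"xyz":[15,0,0],"rot":[0,0,0]},{"xyz":[15,0,0],"rot":[0,0,0]}]'|sh f.sh
python3 - <<'E'
from h import *
m=cam("wrist"); im=cv2.cvtColor(ctrl.get_image("wrist"),cv2.COLOR_RGB2BGR); cv2.imwrite("pics/w11.png",im)
o=ctrl.get_obs()['ee_pos']; print(o)
d=o[:2]-nut[:2]; print("tcp angle",np.degrees(np.arctan2(d[1],d[0])),np.hypot(*d))
E
```

```text
ee_pos: [452.2, -234.3, 47.6]
ft_force: [-1.6, -0.7, 0.8]
ee_pos: [462.7, -223.1, 47.8]
ft_force: [0.5, -0.1, -1.3]
[ 462.68728329 -223.29676739   47.89426771]
tcp angle 139.52192629628405 148.96740235361784
```

```bash
python3 -m inch '[{"xyz":[2,0,0],"rot":[0,0,0]},{"xyz":[4,0,0],"rot":[0,0,0]},{"xyz":[6,0,0],"rot":[0,0,0]},{"xyz":[8,0,0],"rot":[0,0,0]},{"xyz":[8,0,0],"rot":[0,0,0]}]'|sh f.sh
python3 -m inch '[{"xyz":[1.5,0,0],"rot":[0,0,0]},{"xyz":[3,0,0],"rot":[0,0,0]},{"xyz":[4.5,0,0],"rot":[0,0,0]},{"xyz":[6,0,0],"rot":[0,0,0]},{"xyz":[6,0,0],"rot":[0,0,0]}]'|sh f.sh
python3 - <<'E'
from h import *
cv2.imwrite("pics/s12.png",cv2.cvtColor(ctrl.get_image("side"),cv2.COLOR_RGB2BGR))
o=ctrl.get_obs()['ee_pos']; d=o[:2]-nut[:2]; print("tcp angle",np.degrees(np.arctan2(d[1],d[0])),np.hypot(*d))
E
```

```text
ee_pos: [467.6, -217.2, 47.8]
ft_force: [0.9, -0.4, 0.3]
ee_pos: [471.2, -212.6, 47.7]
ft_force: [-0.2, -0.4, -0.1]
tcp angle 134.29081984978112 150.19627111637502
```

```bash
python3 -m inch '[{"xyz":[1.5,0,0],"rot":[0,0,0]},{"xyz":[3,0,0],"rot":[0,0,0]},{"xyz":[4,0,0],"rot":[0,0,0]},{"xyz":[4,0,0],"rot":[0,0,0]}]'|sh f.sh
python3 -m inch '[{"xyz":[1.5,0,0],"rot":[0,0,0]},{"xyz":[3,0,0],"rot":[0,0,0]},{"xyz":[4,0,0],"rot":[0,0,0]},{"xyz":[4,0,0],"rot":[0,0,0]}]'|sh f.sh
python3 - <<'E'
from h import *
s=cam("side"); im=cv2.cvtColor(ctrl.get_image("side"),cv2.COLOR_RGB2BGR); cv2.imwrite("pics/s13.png",im)
g=cv2.GaussianBlur(cv2.cvtColor(im,cv2.COLOR_BGR2GRAY),(3,3),0)
for a in range(116,156,4):
    r=np.radians(a); p=nut+[170*np.cos(r),170*np.sin(r),3.5]; u,v=np.round(proj(s,p)).astype(int); print(a,(u,v),g[v-1:v+2,u-1:u+2].min())
E
```

```text
ee_pos: [473.8, -209.5, 47.7]
ft_force: [0.9, -1.0, 0.2]
ee_pos: [475.2, -207.9, 47.7]
ft_force: [-6.9, -12.5, 1.8]
116 (np.int64(229), np.int64(185)) 118
120 (np.int64(233), np.int64(184)) 122
124 (np.int64(236), np.int64(183)) 117
128 (np.int64(240), np.int64(182)) 74
132 (np.int64(243), np.int64(181)) 73
136 (np.int64(246), np.int64(180)) 143
140 (np.int64(249), np.int64(178)) 126
144 (np.int64(252), np.int64(177)) 131
148 (np.int64(254), np.int64(175)) 213
152 (np.int64(257), np.int64(174)) 222
```

The 14 N rise marks the stop post. Hold briefly, back off and lift.

```bash
python3 -m inch '[{"xyz":[0,0,0],"rot":[0,0,0]},{"xyz":[0,0,0],"rot":[0,0,0]},{"xyz":[0,0,0],"rot":[0,0,0]}]'|sh f.sh
python3 -m inch '[{"xyz":[-2,0,0],"rot":[0,0,0]},{"xyz":[-12,0,0],"rot":[0,0,0]},{"xyz":[-35,-8,0],"rot":[0,0,0]},{"xyz":[-45,-10,0],"rot":[0,0,0]},{"xyz":[-45,-10,-40],"rot":[0,0,0]},{"xyz":[-45,-10,-80],"rot":[0,0,0]},{"xyz":[-45,-10,-120],"rot":[0,0,0]},{"xyz":[-45,-10,-120],"rot":[0,0,0]},{"xyz":[-45,-10,-120],"rot":[0,0,0]}]'
python3 - <<'E'
from h import *
m=cam("wrist"); im=cv2.cvtColor(ctrl.get_image("wrist"),cv2.COLOR_RGB2BGR); cv2.imwrite("pics/w14.png",im)
g=cv2.GaussianBlur(cv2.cvtColor(im,cv2.COLOR_BGR2GRAY),(3,3),0)
for a in range(118,140,2):
    r=np.radians(a); p=nut+[170*np.cos(r),170*np.sin(r),3.5]; u,v=np.round(proj(m,p)).astype(int); print(a,(u,v),g[v-3:v+4,u-3:u+4].min())
r=np.radians(126);u,v=np.round(proj(m,nut+[170*np.cos(r),170*np.sin(r),3.5])).astype(int)
s=g[v-22:v+23,u-22:u+23];_,_,p,_=cv2.minMaxLoc(s);h=onz(m,u-22+p[0],v-22+p[1],58);d=h-nut;print(s.min(),h,np.degrees(np.arctan2(d[1],d[0])),np.hypot(d[0],d[1]))
E
```

```text
ee_pos: [475.1, -207.9, 47.7]
ft_force: [-7.3, -10.7, 1.5]
t: 20.43
ee_pos: [440.7, -235.5, 169.9]
orientation: [2.857, 1.305, 0.006]
ft_force: [-0.7, 0.6, 0.5]
width: 0.6
grasp_force: 0.0
118 (np.int64(248), np.int64(100)) 191
120 (np.int64(246), np.int64(106)) 147
122 (np.int64(244), np.int64(113)) 28
124 (np.int64(242), np.int64(119)) 26
126 (np.int64(241), np.int64(125)) 98
128 (np.int64(239), np.int64(131)) 168
130 (np.int64(238), np.int64(138)) 192
132 (np.int64(238), np.int64(144)) 193
134 (np.int64(237), np.int64(150)) 193
136 (np.int64(237), np.int64(156)) 193
138 (np.int64(236), np.int64(162)) 193
25 [ 486.42078741 -182.75226088   58.        ] 123.13178592247975 163.89440875751185
```

```bash
python3 -c "
from workcell import ctrl
print(ctrl.close_job())"
```

```text
the job is handed in; nothing more can be done
None
```

I closed the wrench jaw on the nut and pushed the handle about 28° clockwise until it met the stop post. I then withdrew the tool clear and handed the job in at about 20 s; jaw snugness was judged from images and fingertip force, and no verdict came back.

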